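# Make up two customers' orders at the garden-shop counter

## Robot

A 6-joint arm with a two-finger parallel gripper is mounted at the origin on the work surface. World frame = base frame: x ahead of the robot, y to its left, z up, the work surface at z = 0. Lengths are in m, angles in rad, forces in N, time in s.
With the tool pointing down it reaches from about 0.35 to 0.975 m from the base axis. Payload 4.9 kg.
Tool frame: the origin (TCP) lies at the very end of the fingers, on their centre line; the grasp point (between the pads) lies 19 mm behind it; z points along the fingers, y is the direction in which the jaws open and shut (so a half turn about z gives the same grasp; the last joint's range is limited). The gripper opens to 85 mm and grips with 20 to 120 N. Pads are 22 mm wide; open, the fingers measure 114 mm over their backs; the gripper's body (76 mm by 85 mm) begins 54 mm behind the grasp point. The pads swing forward as they close: fully open they stand 13 mm farther back than shut.
Start: joints at [-1.288, 0.053, 1.613, -0, 1.476, -0.119], TCP at [0.244, -0.575, 0.231] pointing down, gripper open.
Joint ranges: [-3.01, 3.01], [-1.01, 2.22], [0.06, 2.58], [-1.02, 4.17], [0.09, 2.62], [-3.14, 3.14]. Speed limits (rad/s): [2.57, 2.57, 3.14, 3.14, 3.14, 3.14].

## Interface

Orientations are given as a unit quaternion [w, x, y, z].
In Python, from plant import monitor, eyes, manip gives the robot as it stands.
- The arm moves only by the tool step_arm, never from a script. Its argument "motion" is a list of rows, each a list of 7 numbers: the shift along the world's x, y, z scaled (see below), then the turn, a rotation vector about the world's x, y, z scaled (see below), then the closure in counts, from 0 (fully open) to 255 (shut). In form: [[x, y, z, ax, ay, az, grip], ...]. A call has 1 to 10 rows; each row is the pose to reach, as a shift and turn from the pose commanded when the call began; what a row does not reach only later rows make up. The controller multiplies each number of a shift by 0.5 m and each number of a turn by 1.5 rad. A row lasts 1/10 s, in which the tool goes at most 50 mm and 8.59 degrees, less where a joint would pass 70% of its speed; a pose out of reach is approached as far as the arm can. A call with a number of a shift or a turn outside -1 to 1 is refused whole. A call with a gripper value outside its range is refused whole. The fingers move at their own pace and stop on an object; the grip force is fixed at half the most. Time passes only in rows, so rows that repeat a pose let the fingers close. It gives the time, the measured TCP pose, the force and the opening at its end, in the units of the state.
- monitor.state(): the state, without advancing time (a new reading comes with each control period).
- eyes.grab_frame(name): name is "scene" or "side" or "wrist"; returns a dict with "pixels" (420x560x3 uint8, red, green, blue), "mtx" (3x3 intrinsics, pixels), "dist" ([k1, k2, p1, p2, k3] as OpenCV has them; the pictures are not rectified), "rvec" (rotation vector, rad) and "tvec" (3), from world to camera coordinates, as OpenCV has them; the wrist camera has in their place "hand_eye" (4x4, takes a point from camera to tool coordinates, whose origin is the TCP and whose axes are the flange's). Camera axes: x right, y down, z forward; pixel columns grow to the right and rows downward; lengths in m; the calibration is good to about 2 mm. A picture is of the moment at which its call begins: read the wrist's pose just before it. There is no depth.
- manip.job_done(): hands the job in, once; it reports no verdict.
Trained networks look in the newest picture that a camera, given by its name, has taken for a name from the list of things; names that differ only in an ending like _2 or _b are one class to them, and where a whole thing is asked for, a point or a joint stands for the part that bears it (a point fixed in the world has none). Each returns a list of dicts, best first, with "p" (0 to 1); they miss things now and then, are a little off and sometimes report something else, mostly with a low value. They report only what shows in the picture. A call takes as long as a camera call. They do not tell look-alikes from the thing itself.
- eyes.look_for(name, camera): "box" ([centre column, centre row, width, height] in pixels, round what is visible of it).
- eyes.pinpoint(name, camera): "uv" ([column, row] in pixels: a listed point, or the origin of a listed thing).
The state is a dict: "time": time; "joint_pos": joint angles; "joint_vel": joint speeds; "joint_efforts": joint torques, N m; "tool_pos": TCP position; "tool_rot": TCP orientation; "contact_force": force on the tool from outside, world axes, zero at the start; "ft_torque": the same for the moment, N m; "gripper_width": opening from 0.0 (shut) to 1.0 (fully open).
Only numpy, scipy, OpenCV 4.12 (cv2) and the standard library are available. Lean on these libraries where they do the work, as an engineer would, in place of code of your own. Each camera call takes 0.05 s, during which the arm holds its last target.

## Task

Make up the two customers' orders from the stock on the counter: the blue tray gets the potted cactus and the green bottle of plant food, the orange tray gets the amber bottle of leaf oil and the yellow carton of feed sticks. Stand each one upright on the floor of a compartment of its own (either compartment of its tray will do), setting it down without dropping it. Leave the blue bottle and the white jar standing where they are.

Things in the scene. Friction and masses are not known exactly. Their poses are not given: they have to be found in the camera images.
- cactus_center (a point): Small round cactus in a terracotta pot, about 0.17 kg, 86 mm high. The pot tapers from 42 mm diameter at the foot to 54 mm; its upright collar, 60 mm in diameter, from 31 to 55 mm above the underside, is the place to hold it; the cactus above is 46 mm across. Loose, upright on the counter, any yaw. This point: on its upright axis, half-way up, 43 mm above its underside; z up.
- green_bottle_center (a point): Flat green bottle of plant food, yellow label, dark green cap, about 0.18 kg, 100 mm high. Body 66 mm (its x axis) by 42 mm (its y axis) up to 62 mm above the underside, narrower shoulder to 76 mm, then a round cap, 31 mm in diameter, from 80 mm up. Loose, upright on the counter, any yaw. This point: on its upright axis, half-way up, 50 mm above its underside; z up.
- amber_bottle_center (a point): Round amber glass bottle of leaf oil with white label and black cap, about 0.14 kg, 95 mm high. Body 48 mm in diameter up to 60 mm above the underside, cap 29 mm in diameter from 76 mm to the top. Loose, upright on the counter, any yaw. This point: on its upright axis, half-way up, 47.5 mm above its underside; z up.
- yellow_carton_center (a point): Upright yellow carton of plant-feed sticks with a green band, about 0.11 kg, 58 mm (its x axis) by 34 mm (its y axis), 76 mm high. Loose, upright on the counter, any yaw. This point: on its upright axis, half-way up, 38 mm above its underside; z up.
- blue_bottle_center (a point): Blue bottle with white cap, of the same form and size as the green one (66 by 42 mm, 100 mm high). Not ordered: it stays. Loose, upright on the counter, any yaw. This point: on its upright axis, half-way up, 50 mm above its underside; z up.
- white_jar_center (a point): Round white jar with a red lid, 60 mm in diameter, 74 mm high. Not ordered: it stays. Loose, upright on the counter, any yaw. This point: on its upright axis, half-way up, 37 mm above its underside; z up.
- blue_tray: Blue plastic order tray, fixed: 180 mm long (its x), 92 mm wide (its y), 25 mm high. A cross wall makes two compartments, 84 by 84 mm inside, centred 44 mm either way from the middle along its x, empty at the start; walls 4 mm, floor 3 mm thick, so walls rise 22 mm above the floor. A 50 mm wide lip at rim height juts 11 mm out at each end. Origin: centre of the underside, on the counter; z up.
- orange_tray: Orange plastic order tray, fixed: 180 mm long (its x), 92 mm wide (its y), 25 mm high. A cross wall makes two compartments, 84 by 84 mm inside, centred 44 mm either way from the middle along its x, empty at the start; walls 4 mm, floor 3 mm thick, so walls rise 22 mm above the floor. A 50 mm wide lip at rim height juts 11 mm out at each end. Origin: centre of the underside, on the counter; z up.
Not all that is in view belongs to the job. Leave any pink look-alike of the part that bears green_bottle_center alone.

How it is judged:
By the outcome, as a careful person would: the job done as asked, in the order asked, and still so for the second after the job is handed in, with the robot touching nothing.
It also fails if it takes over 109 s, if anything falls off the work surface, if the arm or the gripper's body presses on something with over 40 N, if the wrist force passes 120 N, or if a joint passes its speed limit or range.

## Working session

There is one attempt and no reset: what is moved stays moved. The work goes in short steps, Python scripts to look and compute and a tool call to move; the robot and the scene stay as the last step left them, time stands still between calls to the robot, and variables do not carry over. Pictures are saved under pics/ and viewed, and the job is handed in when it is done.

Besides the shell and the picture viewer there is one more tool, called after "Call:" by a JSON object that holds its "op" and its "data". step_arm: Moves the arm, as the interface text tells. Its arguments: {"type":"object","properties":{"motion":{"type":"array","items":{"type":"array","items":{"type":"number"}}}},"required":["motion"]}

```bash
ls; mkdir -p pics; python3 - <<'E'
from plant import monitor, eyes, manip
import cv2
s=monitor.state();print({k:s[k] for k in('time','tool_pos','tool_rot','gripper_width')})
for n in('scene','side','wrist'):
    f=eyes.grab_frame(n);cv2.imwrite(f'pics/{n}0.png',f['pixels'][:,:,::-1])
    print(n,f['mtx'],f['dist'],f.get('rvec'),f.get('tvec'),f.get('hand_eye'))
    for o in['cactus_center','green_bottle_center','amber_bottle_center','yellow_carton_center','blue_bottle_center','white_jar_center','blue_tray','orange_tray']:
        r=eyes.pinpoint(o,n); print(o,[([round(float(v)) for v in d['uv']],round(d['p'],2)) for d in r[:4]])
E
```

```text
pics
{'time': 0.0, 'tool_pos': array([ 0.24425059, -0.5746292 ,  0.2300765 ]), 'tool_rot': array([-1.00536464e-03,  9.79883411e-01,  1.99568240e-01, -8.30821332e-05]), 'gripper_width': 1.00171871696581}
scene [[509.29852494   0.         281.20661478]
 [  0.         509.29852494 206.29158648]
 [  0.           0.           1.        ]] [-0.15845647  0.          0.          0.          0.        ] [ 0.80008297  2.36656973 -1.3380989 ] [ 0.36796932 -0.09173224  1.35412747] None
cactus_center [([249, 191], 0.95)]
green_bottle_center [([322, 240], 0.73), ([363, 222], 0.59)]
amber_bottle_center [([280, 212], 0.63)]
yellow_carton_center [([263, 272], 0.56)]
blue_bottle_center [([227, 232], 0.65)]
white_jar_center [([198, 214], 0.88), ([184, 181], 0.33)]
blue_tray [([364, 335], 0.84)]
orange_tray [([181, 183], 0.89)]
side [[418.59624251   0.         277.50166608]
 [  0.         418.59624251 209.51376951]
 [  0.           0.           1.        ]] [-0.07877726  0.          0.          0.          0.        ] [ 0.22761285 -2.73006721  1.42213095] [0.46787474 0.10519747 0.88182087] None
cactus_c
[... 302 characters left out ...]
.84)]
blue_tray [([210, 357], 0.57)]
orange_tray [([281, 162], 0.61)]
wrist [[308.8917262    0.         278.98206128]
 [  0.         308.8917262  213.91159496]
 [  0.           0.           1.        ]] [-0.01896812  0.          0.          0.          0.        ] None None [[-2.75848758e-04 -9.61249538e-01 -2.75679614e-01  6.99880663e-02]
 [ 9.99999885e-01 -3.73094525e-04  3.00305894e-04  7.22733247e-04]
 [-3.91523457e-04 -2.75679500e-01  9.61249531e-01 -1.42458213e-01]
 [ 0.00000000e+00  0.00000000e+00  0.00000000e+00  1.00000000e+00]]
cactus_center []
green_bottle_center []
amber_bottle_center []
yellow_carton_center []
blue_bottle_center []
white_jar_center []
blue_tray []
orange_tray []
```

View pics/scene0.png

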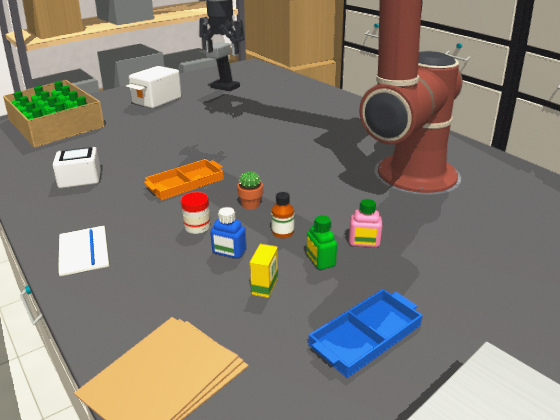

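View pics/side0.png

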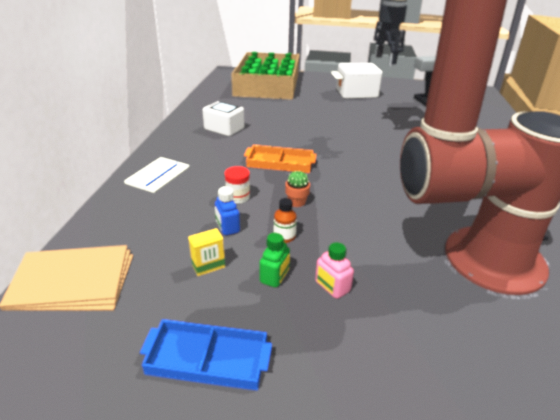

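View pics/wrist0.png

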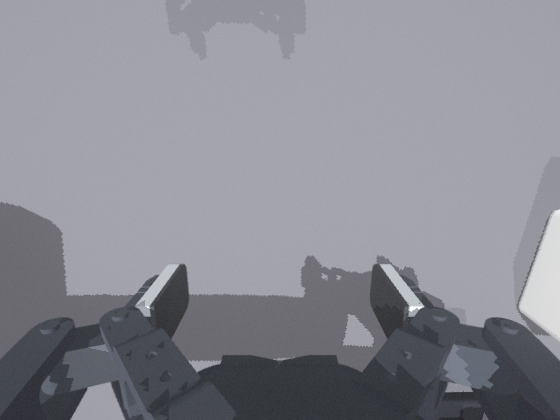

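```bash
cat > h.py <<'E'
import numpy as np,cv2
from scipy.optimize import minimize
def ray(f,uv):
    R=cv2.Rodrigues(np.array(f['rvec'],float))[0];t=np.array(f['tvec'],float).ravel()
    p=cv2.undistortPoints(np.array([[uv]],float),f['mtx'],np.array(f['dist'],float))[0,0]
    return -R.T@t, R.T@np.array([p[0],p[1],1])
def onz(f,uv,z):
    o,d=ray(f,uv);return o+d*(z-o[2])/d[2]
def proj(f,P): return cv2.projectPoints(np.array(P,float),np.array(f['rvec'],float),np.array(f['tvec'],float),f['mtx'],np.array(f['dist'],float))[0][:,0]
def box(x,y,z0,z1): return [[sx*x/2,sy*y/2,z] for sx in(-1,1) for sy in(-1,1) for z in(z0,z1)]
def cyl(d,z0,z1,d1=None):
    d1=d1 or d;a=np.linspace(0,2*np.pi,32,endpoint=False)
    return [[d/2*np.cos(q),d/2*np.sin(q),z0] for q in a]+[[d1/2*np.cos(q),d1/2*np.sin(q),z1] for q in a]
tray=[box(.18,.092,0,.025),box(.202,.05,.02,.025)]
bottle=[box(.066,.042,0,.062),box(.05,.034,.062,.076),cyl(.031,.076,.1)]
M={'blue_tray':tray,'orange_tray':tray,'green':bottle,'blue':bottle,'pink':bottle,
 'carton':[box(.058,.034,0,.076)],'amber':[cyl(.048,0,.06),cyl(.029,.06,.095)],
 'jar':[cyl(.06,0,.074)],'cactus':[cyl(.042,0,.031,.054),cyl(.06,.031,.055),cyl(.046,.055,.086)]}
def sil(f,parts,x,y,yaw,K=4,z=0):
    c,s=np.cos(yaw),np.sin(yaw);R=np.array([[c,-s,0],[s,c,0],[0,0,1]])
    im=np.zeros((420,560),np.uint8)
    for p in parts:
        q=proj(f,np.array(p)@R.T+[x,y,z]);h=cv2.convexHull(q.astype(np.float32))[:,0]
        cv2.fillConvexPoly(im,np.round(h*16).astype(np.int32),255,shift=4,lineType=cv2.LINE_AA)
    return im.astype(np.float32)/255
def fit(fs,masks,parts,x0,yaws=np.arange(0,np.pi,np.pi/8)):
    def cost(p):
        c=0
        for f,m in zip(fs,masks):
            s=sil(f,parts,*p);c+=1-np.minimum(s,m).sum()/max(np.maximum(s,m).sum(),1)
        return c
    best=None
    for w in yaws:
        r=minimize(cost,[x0[0],x0[1],w],method='Nelder-Mead',options=dict(initial_simplex=np.array([x0[0],x0[1],w])+np.array([[0,0,0],[.008,0,0],[0,.008,0],[0,0,.2]]),maxiter=120,xatol=1e-4,fatol=1e-4))
        if best is None or r.fun<best.fun:best=r
    return best
E
python3 - <<'E'
from h import *
from plant import eyes
fs=[eyes.grab_frame('scene'),eyes.grab_frame('side')]
import pickle;pickle.dump(fs,open('f0.pkl','wb'))
U={'cactus':((249,191),(297,187),.043),'green':((322,242),(275,260),.05),'pink':((366,222),(334,270),.05),'amber':((282,215),(285,221),.0475),'carton':((264,271),(208,253),.038),'blue':((228,233),(227,212),.05),'jar':((196,213),(238,185),.037),'blue_tray':((364,335),(208,357),0),'orange_tray':((184,181),(281,160),0)}
H=[cv2.cvtColor(f['pixels'],cv2.COLOR_RGB2HSV) for f in fs]
hue={'green':(40,85),'pink':(150,175),'blue':(105,130),'blue_tray':(100,125),'orange_tray':(4,22),'carton':(20,35)}
for n,(a,b,z) in U.items():
    print(n,onz(fs[0],a,z).round(4)[:2],onz(fs[1],b,z).round(4)[:2],H[0][a[1],a[0]],H[1][b[1],b[0]])
E
```

```text
cactus [ 0.458  -0.1283] [ 0.4481 -0.1378] [ 10 184 223] [ 19 127  76]
green [0.4656 0.1383] [0.4574 0.1406] [ 65 237 140] [ 66 200 170]
pink [0.3459 0.1403] [0.3453 0.1487] [172 112 223] [168  90 249]
amber [0.465  0.0081] [0.4566 0.0112] [ 12 241 182] [ 11 209 210]
carton [0.5996 0.1304] [0.5926 0.1309] [ 25 244 229] [ 45  34 195]
blue [ 0.5946 -0.0011] [0.5861 0.0049] [108 215 230] [110 192 247]
jar [ 0.5995 -0.1276] [ 0.5938 -0.1296] [ 27  24 221] [ 12  37 226]
blue_tray [0.5404 0.3359] [0.5348 0.337 ] [108 221 219] [110 187 123]
orange_tray [ 0.5211 -0.3416] [ 0.5179 -0.3462] [ 14 241 187] [ 12 203 172]
```

```bash
cat > fit0.py <<'E'
from h import *
import pickle
fs=pickle.load(open('f0.pkl','rb'))
init={'green':(.462,.14,.05),'pink':(.346,.145,.05),'carton':(.596,.131,.04),'blue':(.59,.002,.05),'amber':(.461,.01,.045),'cactus':(.453,-.133,.043),'jar':(.597,-.129,.037),'blue_tray':(.537,.336,0),'orange_tray':(.519,-.344,0)}
hue={'green':(20,90),'pink':(20,179),'blue':(95,130),'blue_tray':(95,130),'orange_tray':(4,22),'carton':(18,90),'amber':(0,179),'cactus':(0,90),'jar':(0,179)}
rad={'blue_tray':.125,'orange_tray':.125}
res={}
ov=[f['pixels'][:,:,::-1].copy() for f in fs]
for n,(x,y,z) in init.items():
    ms=[]
    for f in fs:
        h=cv2.cvtColor(f['pixels'],cv2.COLOR_RGB2HSV)
        roi=sil(f,[cyl(2*rad.get(n,.042),-.002,.105 if 'tray' not in n else .03)],x,y,0)>0
        m=((h[...,1]>90)&(h[...,0]>=hue[n][0])&(h[...,0]<=hue[n][1])&(h[...,2]>25))
        if n not in('blue_tray','orange_tray'): m|=(h[...,2]>120)
        m=(m&roi).astype(np.uint8)
        m=cv2.morphologyEx(m,cv2.MORPH_CLOSE,np.ones((5,5)));m=cv2.morphologyEx(m,cv2.MORPH_OPEN,np.ones((3,3)))
        k,l,st,_=cv2.connectedComponentsWithStats(m)
        if k>1: m=(l==1+st[1:,4].argmax())
        ms.append(m.astype(np.float32))
    rot=n not in('amber','cactus','jar')
    r=fit(fs,ms,M[n],(x,y),np.arange(0,np.pi,np.pi/8) if rot else [0])
    res[n]=r.x; print(n,r.x[:2].round(4),np.degrees(r.x[2]).round(1) if rot else '',round(r.fun,3))
    for i in(0,1):
        # each cam alone
        s=(sil(fs[i],M[n],*r.x)>.5).astype(np.uint8)
        cs,_=cv2.findContours(s,0,1);cv2.drawContours(ov[i],cs,-1,(255,255,255),1)
        r1=fit([fs[i]],[ms[i]],M[n],r.x[:2],[r.x[2]]);print('   ',i,r1.x[:2].round(4),np.degrees(r1.x[2]).round(1),round(r1.fun,3))
pickle.dump(res,open('res0.pkl','wb'))
cv2.imwrite('pics/ov0.png',cv2.resize(ov[0][140:390,130:440],None,fx=2.4,fy=2.4))
cv2.imwrite('pics/ov1.png',cv2.resize(ov[1][140:390,130:370],None,fx=2.4,fy=2.4))
E
python3 fit0.py
```

```text
green [0.4615 0.1307] 63.0 0.514
    0 [0.46   0.1295] 63.1 0.116
    1 [0.4734 0.1108] 36.7 0.318
pink [0.3439 0.1367] 133.9 0.451
    0 [0.3427 0.1366] 133.3 0.129
    1 [0.3428 0.1242] 163.9 0.283
carton [0.598  0.1276] 37.9 0.548
    0 [0.598  0.1276] 37.7 0.034
    1 [0.5926 0.1414] 44.3 0.505
blue [ 0.5941 -0.0064] 155.4 0.571
    0 [ 0.5925 -0.0084] 153.9 0.125
    1 [0.5956 0.0066] 188.5 0.408
amber [0.4627 0.007 ]  0.861
    0 [0.46   0.0035] 15.1 0.257
    1 [0.4656 0.036 ] -14.3 0.508
cactus [ 0.4491 -0.1385]  0.552
    0 [ 0.4505 -0.1365] 16.8 0.142
    1 [ 0.4484 -0.1468] 16.7 0.396
jar [ 0.5974 -0.1334]  0.897
    0 [ 0.5967 -0.1355] 2.3 0.377
    1 [ 0.597  -0.1123] -8.6 0.497
blue_tray [0.5369 0.3375] 181.6 0.055
    0 [0.5379 0.3372] 181.7 0.03
    1 [0.5359 0.3379] 181.3 0.019
orange_tray [ 0.5207 -0.3354] 180.5 0.091
    0 [ 0.5224 -0.3348] 180.0 0.039
    1 [ 0.5203 -0.3359] 180.5 0.04
```

```bash
python3 -c "
import cv2
a=cv2.imread('pics/ov0.png');print(a.shape)"
```

```text
(600, 744, 3)
```

View pics/ov0.png

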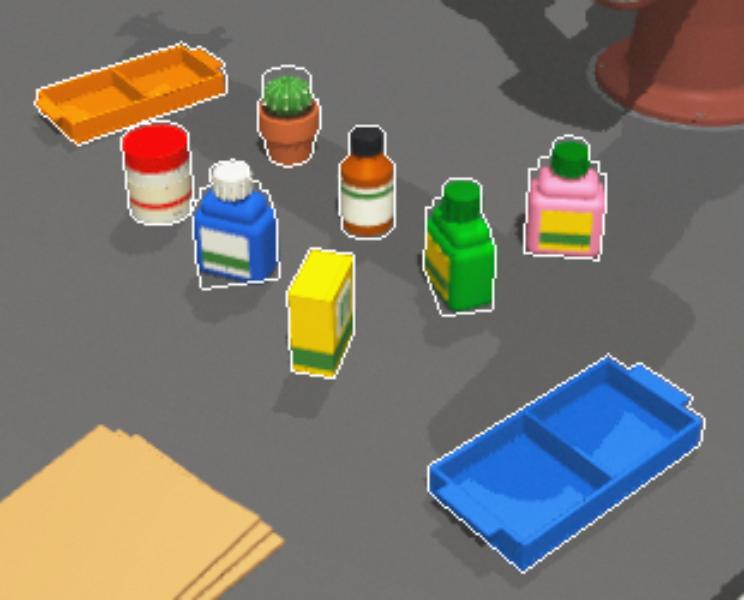

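View pics/ov1.png

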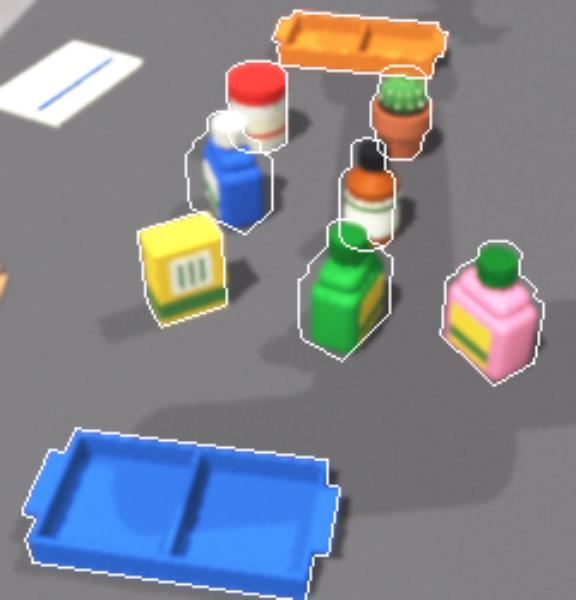

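```bash
sed -i "s/if n not in('blue_tray','orange_tray'): m|=(h\[...,2\]>120)/st=h[...,1]; m|=(('tray' not in n)\&((h[...,2]>125+(60 if f is fs[1] else 0))|((n=='pink')\&(st>50)\&((h[...,0]>145)|((h[...,0]>18)\&(h[...,0]<90))))))/" fit0.py; python3 fit0.py
```

```text
green [0.4577 0.1262] 245.5 0.408
    0 [0.4592 0.1286] 243.6 0.119
    1 [0.4599 0.1242] 263.8 0.194
pink [0.3444 0.1386] 129.8 0.245
    0 [0.3445 0.1385] 132.1 0.117
    1 [0.3448 0.1393] 121.5 0.107
carton [0.5969 0.1266] 37.5 0.165
    0 [0.598  0.1276] 37.7 0.036
    1 [0.596  0.1269] 35.0 0.115
blue [ 0.59   -0.0138] 93.9 0.447
    0 [ 0.5907 -0.0118] 92.5 0.119
    1 [ 0.59   -0.0149] 97.0 0.322
amber [0.4621 0.0072]  0.681
    0 [0.4598 0.0032] 4.0 0.267
    1 [0.4607 0.036 ] -14.7 0.252
cactus [ 0.4487 -0.1392]  0.535
    0 [ 0.4502 -0.1369] 5.7 0.147
    1 [ 0.448  -0.1465] 13.4 0.368
jar [ 0.5986 -0.1312]  0.731
    0 [ 0.596  -0.1362] 11.6 0.383
    1 [ 0.6035 -0.1254] -3.8 0.319
blue_tray [0.5369 0.3375] 181.6 0.055
    0 [0.5379 0.3372] 181.7 0.03
    1 [0.5359 0.3379] 181.3 0.019
orange_tray [ 0.5207 -0.3354] 180.5 0.091
    0 [ 0.5224 -0.3348] 180.0 0.039
    1 [ 0.5203 -0.3359] 180.5 0.04
```

View pics/ov1.png

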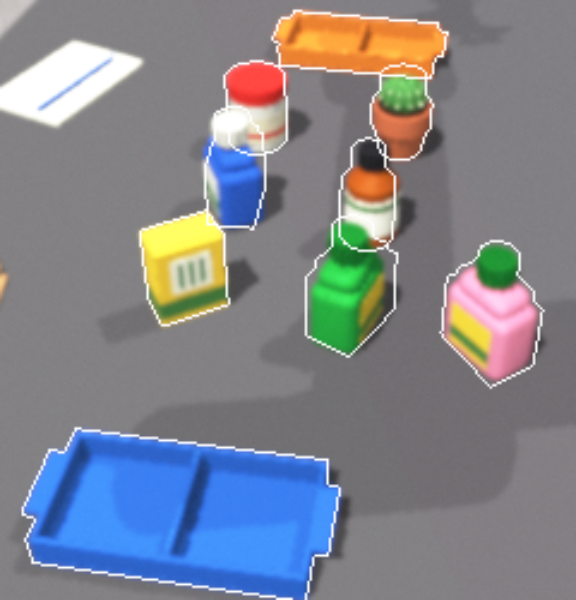

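View pics/ov0.png

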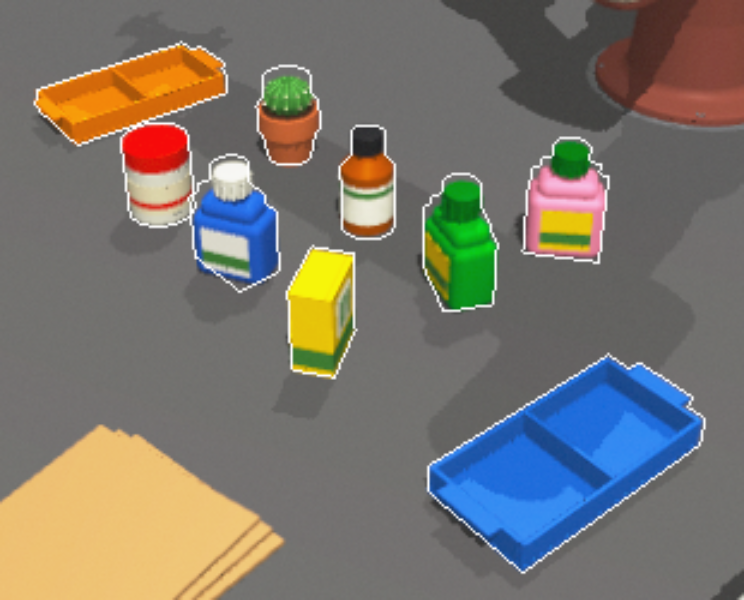

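Call:
{"op": "step_arm", "data": {"motion": [[0,0,0.1,0,0,0,0],[0.1,0.2,0.15,0,0,0,0],[0.2,0.4,0.15,0,0,0,0],[0.3,0.6,0.15,0,0,0,0],[0.4,0.8,0.15,0,0,0,0],[0.5,1,0.15,0,0,0,0],[0.5,1,0.15,0,0,0,0],[0.5,1,0.15,0,0,0,0],[0.5,1,0.15,0,0,0,0],[0.5,1,0.15,0,0,0,0]]}}

```text
time: 2.45
tool_pos: [0.4455, -0.1721, 0.3047]
tool_rot: [0.0, 0.98, 0.199, 0.0]
contact_force: [1.0, 0.0, -0.2]
gripper_width: 0.999
```

Call:
{"op": "step_arm", "data": {"motion": [[0,0.2,0,0,0,0,0],[0,0.2,0,0,0,0,0],[0,0.2,0,0,0,0,0],[0,0.2,0,0,0,0,0],[0,0.2,0,0,0,0,0]]}}

```text
time: 2.95
tool_pos: [0.445, -0.0748, 0.3043]
tool_rot: [0.0, 0.98, 0.199, -0.0]
contact_force: [0.1, -0.4, -0.1]
gripper_width: 0.996
```

```bash
cat >> h.py <<'E'
def wrist(tag):
    from plant import monitor,eyes
    from scipy.spatial.transform import Rotation as Ro
    s=monitor.state();f=eyes.grab_frame('wrist')
    q=s['tool_rot'];T=np.eye(4);T[:3,:3]=Ro.from_quat([q[1],q[2],q[3],q[0]]).as_matrix();T[:3,3]=s['tool_pos']
    C=np.linalg.inv(T@np.array(f['hand_eye']));f['rvec']=cv2.Rodrigues(C[:3,:3])[0];f['tvec']=C[:3,3]
    cv2.imwrite(f'pics/{tag}.png',f['pixels'][:,:,::-1])
    ez=Ro.from_matrix(T[:3,:3]).as_matrix()
    print('t',round(s['time'],2),'tcp',np.round(s['tool_pos'],4),'jaw',np.degrees(np.arctan2(ez[1,1],ez[0,1])).round(1),'w',round(s['gripper_width'],3),'F',np.round(s['contact_force'],1),'j',np.round(s['joint_pos'],2))
    return f
def overlay(f,items,fn,scale=1.4):
    o=f['pixels'][:,:,::-1].copy()
    for n,p in items.items():
        for k,part in enumerate(M[n]):
            s=(sil(f,[part],*p)>.5).astype(np.uint8)
            cs,_=cv2.findContours(s,0,1);cv2.drawContours(o,cs,-1,(255,255,255),1)
    cv2.imwrite(fn,cv2.resize(o,None,fx=scale,fy=scale))
E
python3 - <<'E'
from h import *
import pickle
f=wrist('w1');pickle.dump(f,open('w1.pkl','wb'))
overlay(f,pickle.load(open('res0.pkl','rb')),'pics/w1o.png')
from plant import eyes
for o in['cactus_center','green_bottle_center','amber_bottle_center','yellow_carton_center','blue_bottle_center','white_jar_center']:
    z=dict(c=.043,g=.05,a=.0475,y=.038,b=.05,w=.037)[o[0]]
    for d in eyes.pinpoint(o,'wrist')[:3]: print(o,d['uv'],round(d['p'],2),onz(f,d['uv'],z)[:2].round(4))
E
```

```text
t 2.95 tcp [ 0.445  -0.0748  0.3043] jaw -67.0 w 0.996 F [ 0.1 -0.4 -0.1] j [-0.33 -0.41  1.9  -0.    1.65  0.84]
cactus_center [324.5, 197.0] 0.81 [ 0.4486 -0.1406]
green_bottle_center [128.5, 109.1] 0.91 [0.4562 0.129 ]
green_bottle_center [98.0, 185.3] 0.71 [0.3485 0.1407]
blue_bottle_center [273.6, 43.9] 0.59 [ 0.5915 -0.0071]
white_jar_center [371.0, 86.0] 0.63 [ 0.5979 -0.135 ]
```

View pics/w1o.png

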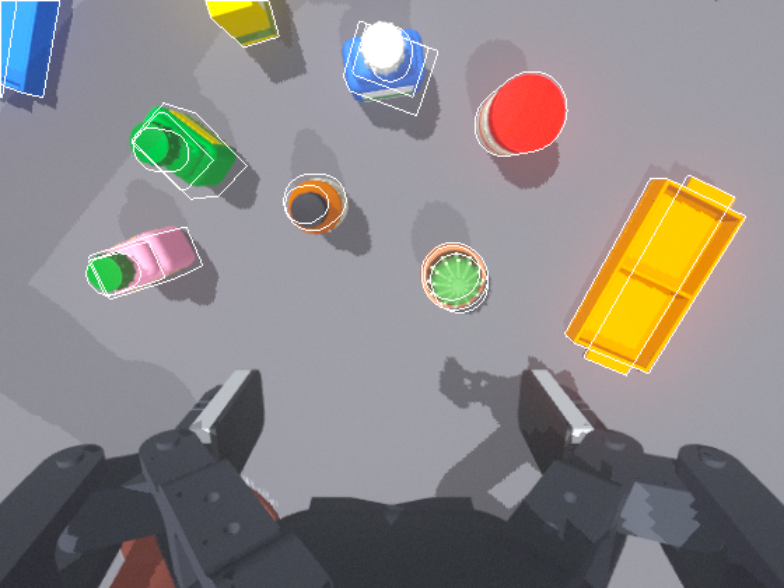

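```bash
cat >> h.py <<'E'
def rbox(x,y,r,z0,z1):
    out=[]
    for z in(z0,z1):
        for a in np.linspace(0,2*np.pi,48,endpoint=False):
            c,s=np.cos(a),np.sin(a)
            out.append([np.sign(c)*(x/2-r)+r*c,np.sign(s)*(y/2-r)+r*s,z])
    return out
M['green']=M['pink']=M['blue']=[rbox(.066,.042,.01,0,.062),rbox(.05,.034,.01,.062,.076),cyl(.031,.076,.1)]
E
cat > fit1.py <<'E'
from h import *
import pickle,sys
def fitw(f,n,x,y,lo,hi,smin=90,extra=None):
    h=cv2.cvtColor(f['pixels'],cv2.COLOR_RGB2HSV)
    roi=sil(f,[cyl(.1,-.002,.105)],x,y,0)>0
    m=(h[...,1]>smin)&(h[...,0]>=lo)&(h[...,0]<=hi)&(h[...,2]>25)&roi
    m=cv2.morphologyEx(m.astype(np.uint8),cv2.MORPH_CLOSE,np.ones((5,5)))
    r=fit([f],[m.astype(np.float32)],M[n],(x,y))
    print(n,r.x[:2].round(4),np.degrees(r.x[2]).round(1)%180,round(r.fun,3));return r.x
if __name__=='__main__':
    f=pickle.load(open('w1.pkl','rb'))
    g=fitw(f,'green',.457,.129,20,90)
    fs=pickle.load(open('f0.pkl','rb'))
    g0=fitw(fs[0],'green',.457,.129,20,90)
    g1=fitw(fs[1],'green',.457,.129,20,90)
    b=fitw(f,'blue',.592,-.008,95,130)
    overlay(f,{'green':g,'blue':b},'pics/w1g.png')
    im=cv2.imread('pics/w1g.png')[60:300,60:460];cv2.imwrite('pics/w1g.png',cv2.resize(im,None,fx=1.8,fy=1.8))
E
python3 fit1.py
```

```text
green [0.4609 0.1299] 80.9 0.103
green [0.4581 0.1278] 69.7 0.108
green [0.4605 0.1272] 78.0 0.127
blue [ 0.5886 -0.0084] 121.4 0.495
```

View pics/w1g.png

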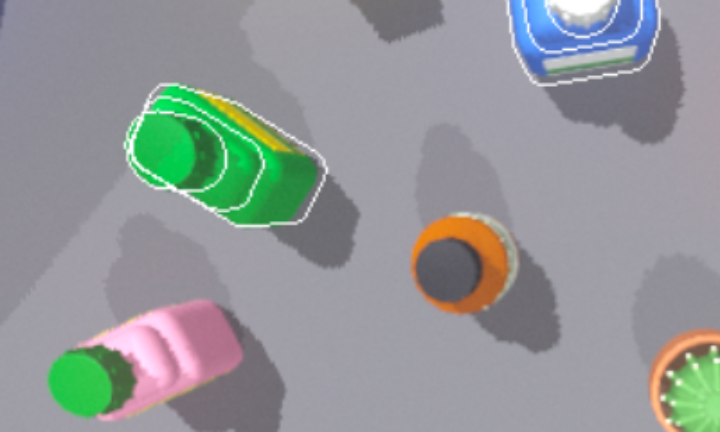

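Call:
{"op": "step_arm", "data": {"motion": [[0.008,-0.13,-0.1,0,0,-0.1,0],[0.008,-0.13,-0.2,0,0,-0.2,0],[0.008,-0.13,-0.31,0,0,-0.268,0],[0.008,-0.13,-0.31,0,0,-0.268,0],[0.008,-0.13,-0.31,0,0,-0.268,0],[0.008,-0.13,-0.31,0,0,-0.268,0]]}}

```text
time: 3.9
tool_pos: [0.4492, -0.1393, 0.1498]
tool_rot: [-0.0, 1.0, -0.0, -0.0]
contact_force: [0.7, 0.1, 0.3]
gripper_width: 0.997
```

```bash
python3 - <<'E'
from h import *
from plant import eyes
f=wrist('w2')
for d in eyes.pinpoint('cactus_center','wrist')[:3]: print(d['uv'],round(d['p'],2),onz(f,d['uv'],.043)[:2].round(4))
overlay(f,{'cactus':(.449,-.140,0)},'pics/w2o.png')
E
```

```text
t 3.9 tcp [ 0.4492 -0.1393  0.1498] jaw -90.0 w 0.997 F [0.7 0.1 0.3] j [-0.46 -0.27  2.05  0.    1.36  1.11]
```

View pics/w2o.png

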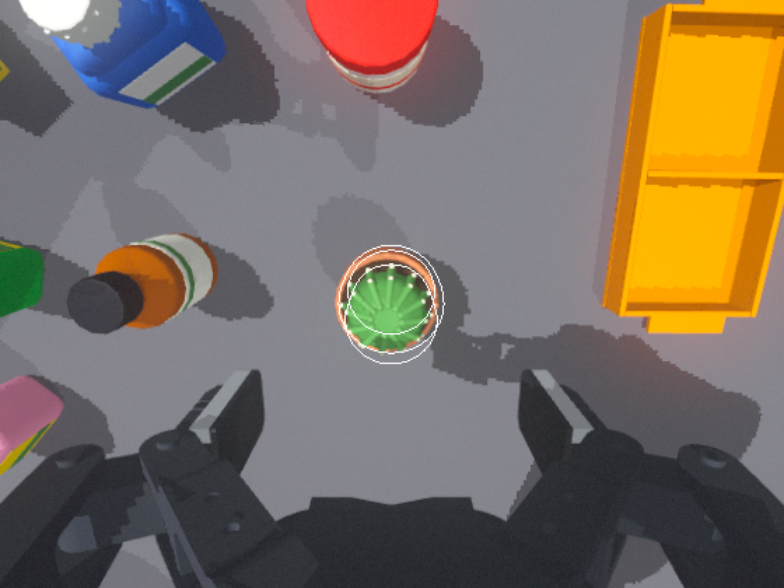

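Call:
{"op": "step_arm", "data": {"motion": [[0,0,-0.08,0,0,0,0],[0,0,-0.16,0,0,0,0],[0,0,-0.22,0,0,0,0],[0,0,-0.256,0,0,0,0],[0,0,-0.256,0,0,0,0],[0,0,-0.256,0,0,0,60],[0,0,-0.256,0,0,0,255],[0,0,-0.256,0,0,0,255],[0,0,-0.256,0,0,0,255],[0,0,-0.256,0,0,0,255]]}}

```text
time: 5.0
tool_pos: [0.4516, -0.1401, 0.0245]
tool_rot: [0.001, 1.0, -0.0, 0.003]
contact_force: [-0.2, 0.9, 6.8]
gripper_width: 0.682
```

```bash
python3 - <<'E'
from h import *
f=wrist('w3')
E
```

```text
t 5.0 tcp [ 0.4516 -0.1401  0.0245] jaw -90.0 w 0.682 F [-0.2  0.9  6.8] j [-0.46 -0.09  2.12  0.    1.1   1.11]
```

View pics/w3.png

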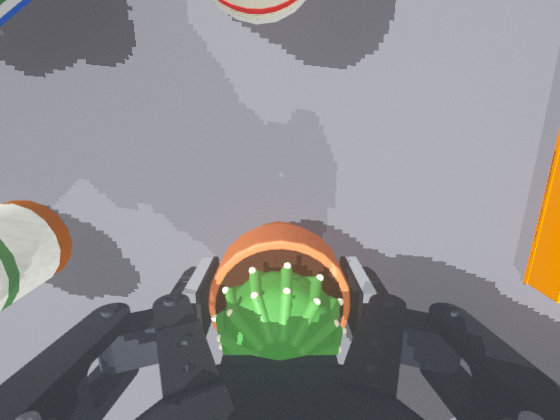

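Call:
{"op": "step_arm", "data": {"motion": [[0,0,0.03,0,0,0,255],[0,0,0.08,0,0,0,255],[0,0,0.16,0,0,0,255],[0,0,0.24,0,0,0,255],[0,0,0.32,0,0,0,255],[0,0,0.36,0,0,0,255],[0,0,0.36,0,0,0,255]]}}

```text
time: 5.75
tool_pos: [0.4512, -0.1401, 0.2065]
tool_rot: [0.002, 1.0, -0.0, 0.004]
contact_force: [0.3, 0.9, -1.2]
gripper_width: 0.683
```

```bash
python3 - <<'E'
from h import *
from plant import eyes
f=wrist('w4');f=eyes.grab_frame('side');cv2.imwrite('pics/s4.png',f['pixels'][:,:,::-1])
E
```

```text
t 5.75 tcp [ 0.4512 -0.1401  0.2065] jaw -90.0 w 0.683 F [ 0.3  0.9 -1.2] j [-0.46 -0.32  1.99 -0.    1.46  1.11]
```

View pics/s4.png

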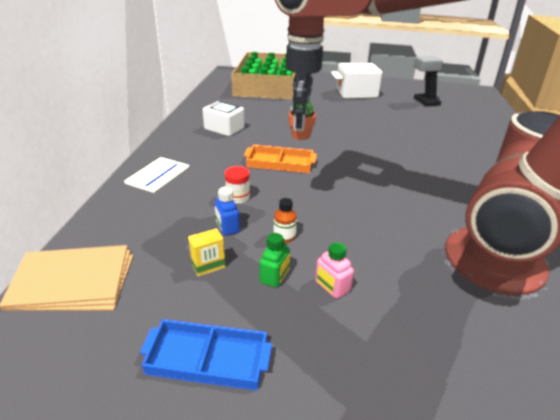

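Call:
{"op": "step_arm", "data": {"motion": [[0.03,0.1,0,0,0,0,255],[0.06,0.2,0,0,0,0,255],[0.08,0.3,0,0,0,0,255],[0.11,0.4,0,0,0,0,255],[0.14,0.5,0,0,0,0,255],[0.16,0.6,0,0,0,0,255],[0.19,0.7,0,0,0,0,255],[0.22,0.8,0,0,0,0,255],[0.24,0.9,0,0,0,0,255],[0.26,0.958,0,0,0,0,255]]}}

```text
time: 6.85
tool_pos: [0.5775, 0.3418, 0.1975]
tool_rot: [0.001, 1.0, 0.0, -0.002]
contact_force: [0.1, -0.3, -3.1]
gripper_width: 0.685
```

```bash
python3 - <<'E'
from h import *
f=wrist('w5')
overlay(f,{'blue_tray':(.537,.3375,np.radians(1.6))},'pics/w5o.png')
E
```

```text
t 6.85 tcp [0.5775 0.3418 0.1975] jaw -90.0 w 0.685 F [ 0.1 -0.3 -3.1] j [ 0.42  0.18  1.53 -0.    1.44  1.99]
```

View pics/w5o.png

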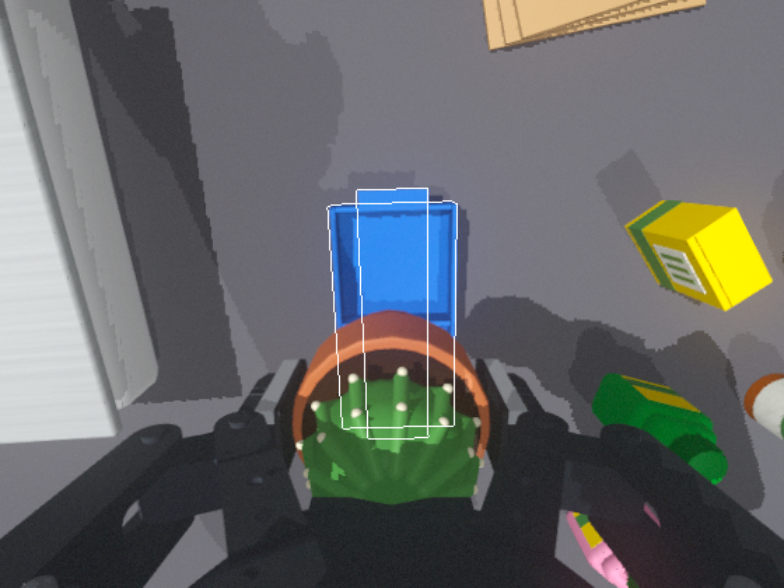

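Call:
{"op": "step_arm", "data": {"motion": [[0.004,0,-0.08,0,0,0,255],[0.004,0,-0.16,0,0,0,255],[0.004,0,-0.24,0,0,0,255],[0.004,0,-0.28,0,0,0,255],[0.004,0,-0.28,0,0,0,255],[0.004,0,-0.28,0,0,0,255]]}}

```text
time: 7.5
tool_pos: [0.5799, 0.3394, 0.0595]
tool_rot: [0.001, 1.0, -0.0, -0.001]
contact_force: [0.7, 0.1, -1.2]
gripper_width: 0.684
```

Call:
{"op": "step_arm", "data": {"motion": [[0.002,0,-0.02,0,0,0,255],[0.002,0,-0.04,0,0,0,255],[0.002,0,-0.052,0,0,0,255],[0.002,0,-0.058,0,0,0,255],[0.002,0,-0.06,0,0,0,255],[0.002,0,-0.06,0,0,0,255],[0.002,0,-0.06,0,0,0,255]]}}

```text
time: 8.2
tool_pos: [0.5823, 0.3401, 0.0317]
tool_rot: [-0.0, 1.0, -0.0, 0.0]
contact_force: [0.0, 0.6, -1.9]
gripper_width: 0.686
```

Call:
{"op": "step_arm", "data": {"motion": [[0,0,-0.002,0,0,0,255],[0,0,-0.004,0,0,0,255],[0,0,-0.006,0,0,0,255],[0,0,-0.006,0,0,0,255]]}}

```text
time: 8.6
tool_pos: [0.5819, 0.3399, 0.028]
tool_rot: [0.0, 1.0, -0.0, -0.0]
contact_force: [0.5, -0.5, -1.8]
gripper_width: 0.684
```

Call:
{"op": "step_arm", "data": {"motion": [[0,0,-0.002,0,0,0,255],[0,0,-0.003,0,0,0,255],[0,0,-0.003,0,0,0,255]]}}

```text
time: 8.9
tool_pos: [0.5821, 0.34, 0.0276]
tool_rot: [0.0, 1.0, -0.0, 0.0]
contact_force: [-4.0, -1.5, 4.1]
gripper_width: 0.685
```

```bash
python3 - <<'E'
from h import *
from plant import eyes
f=wrist('w6');f=eyes.grab_frame('side');cv2.imwrite('pics/s6.png',cv2.resize(f['pixels'][230:410,110:310,::-1],None,fx=3,fy=3))
E
```

```text
t 8.9 tcp [0.5821 0.34   0.0276] jaw -90.0 w 0.685 F [-4.  -1.5  4.1] j [ 0.42  0.36  1.62 -0.    1.16  1.99]
```

View pics/s6.png

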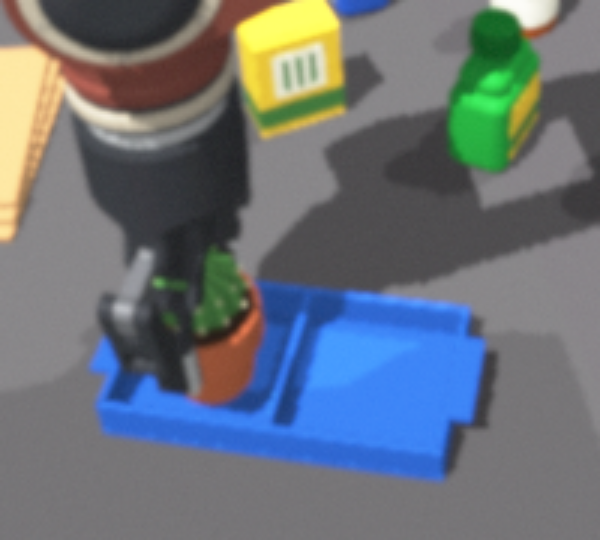

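Call:
{"op": "step_arm", "data": {"motion": [[0,0,0,0,0,0,50],[0,0,0,0,0,0,30],[0,0,0,0,0,0,20],[0,0,0,0,0,0,20],[0,0,0,0,0,0,20]]}}

```text
time: 9.5
tool_pos: [0.582, 0.34, 0.0266]
tool_rot: [0.0, 1.0, -0.0, 0.0]
contact_force: [0.2, -0.4, 0.5]
gripper_width: 0.922
```

```bash
python3 - <<'E'
from h import *
f=wrist('w7')
E
```

```text
t 9.5 tcp [0.582  0.34   0.0266] jaw -90.0 w 0.922 F [ 0.2 -0.4  0.5] j [ 0.42  0.36  1.62 -0.    1.16  1.99]
```

View pics/w7.png

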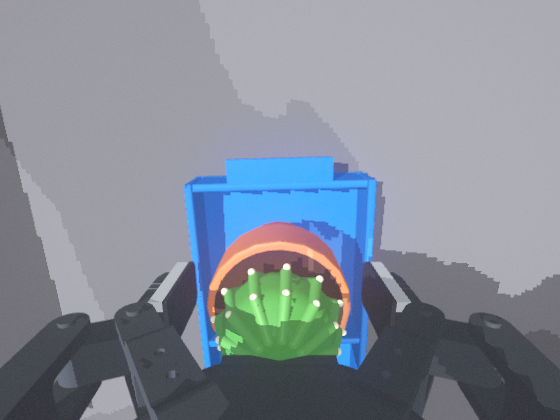

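Call:
{"op": "step_arm", "data": {"motion": [[0,0,0.05,0,0,0,20],[0,0,0.14,0,0,0,0],[0,0,0.24,0,0,0,0],[0,0,0.3,0,0,0.05,0],[0,0,0.34,0,0,0.1,0],[-0.06,-0.1,0.34,0,0,0.2,0],[-0.12,-0.2,0.34,0,0,0.3,0],[-0.18,-0.3,0.34,0,0,0.4,0],[-0.24,-0.4,0.34,0,0,0.5,0],[-0.245,-0.42,0.34,0,0,0.6,0]]}}

```text
time: 10.55
tool_pos: [0.4581, 0.1288, 0.1965]
tool_rot: [0.0, 0.899, 0.437, -0.0]
contact_force: [1.2, 0.4, 0.3]
gripper_width: 1.0
```

Call:
{"op": "step_arm", "data": {"motion": [[0,0,0,0,0,0.1,0],[0,0,0,0,0,0.2,0],[0,0,0,0,0,0.308,0],[0,0,0,0,0,0.308,0],[0,0,0,0,0,0.308,0]]}}

```text
time: 11.05
tool_pos: [0.4597, 0.1303, 0.1968]
tool_rot: [0.0, 0.778, 0.628, 0.0]
contact_force: [0.6, 0.3, 0.4]
gripper_width: 1.0
```

```bash
python3 - <<'E'
from fit1 import *
f=wrist('w8')
g=fitw(f,'green',.4595,.1285,20,90)
overlay(f,{'green':g},'pics/w8o.png')
E
```

```text
t 11.05 tcp [0.4597 0.1303 0.1968] jaw -12.2 w 1.0 F [0.6 0.3 0.4] j [ 0.12 -0.29  1.98  0.    1.45  0.33]
green [0.4602 0.1317] 73.6 0.098
```

View pics/w8o.png

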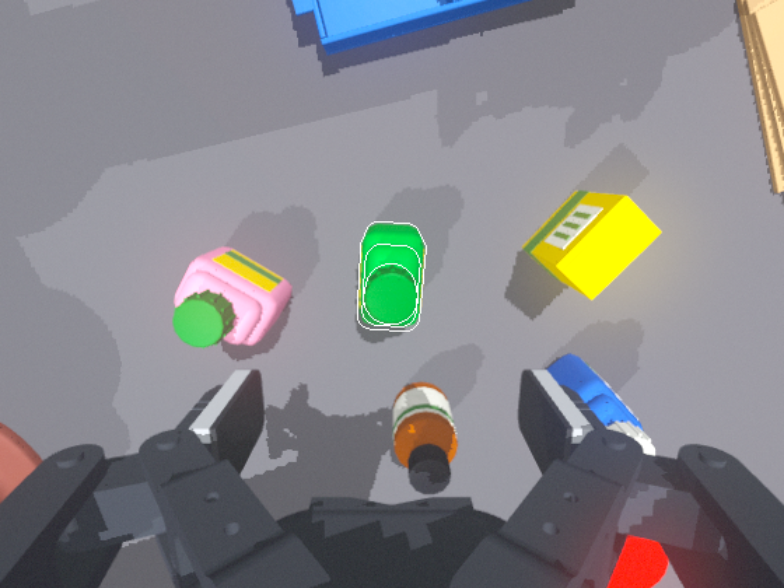

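Call:
{"op": "step_arm", "data": {"motion": [[0,0,-0.08,0,0,0,0],[0,0,-0.16,0,0,0,0],[0,0,-0.24,0,0,0,0],[0,0,-0.3,0,0,0,0],[0,0,-0.33,0,0,0,0],[0,0,-0.33,0,0,0,0],[0,0,-0.33,0,0,0,120],[0,0,-0.33,0,0,0,255],[0,0,-0.33,0,0,0,255],[0,0,-0.33,0,0,0,255]]}}

```text
time: 12.1
tool_pos: [0.4605, 0.1304, 0.0329]
tool_rot: [0.001, 0.777, 0.629, 0.001]
contact_force: [-0.2, -0.4, 2.6]
gripper_width: 0.482
```

Call:
{"op": "step_arm", "data": {"motion": [[0,0,0,0,0,0,255],[0,0,0,0,0,0,255],[0,0,0,0,0,0,255]]}}

```text
time: 12.4
tool_pos: [0.4605, 0.1304, 0.0328]
tool_rot: [0.0, 0.777, 0.629, 0.001]
contact_force: [-1.5, -0.4, 5.5]
gripper_width: 0.486
```

```bash
python3 - <<'E'
from h import *
f=wrist('w9')
E
```

```text
t 12.4 tcp [0.4605 0.1304 0.0328] jaw -12.1 w 0.486 F [-1.5 -0.4  5.5] j [ 0.12 -0.08  2.1   0.    1.12  0.33]
```

View pics/w9.png

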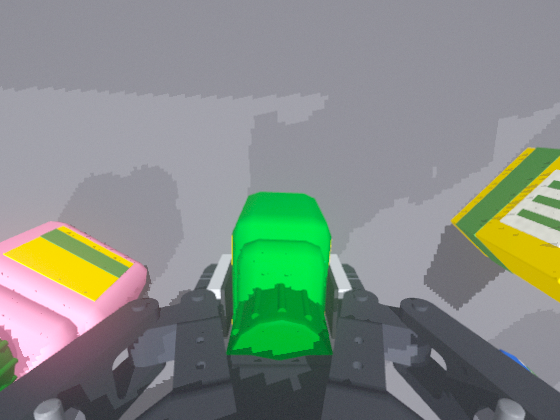

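Call:
{"op": "step_arm", "data": {"motion": [[0,0,0.04,0,0,0,255],[0,0,0.12,0,0,0,255],[0,0,0.2,0,0,0,255],[0,0,0.28,0,0,0,255],[0,0,0.34,0,0,-0.08,255],[0.02,0.1,0.34,0,0,-0.18,255],[0.03,0.2,0.34,0,0,-0.28,255],[0.05,0.3,0.34,0,0,-0.38,255],[0.06,0.38,0.34,0,0,-0.48,255],[0.066,0.412,0.34,0,0,-0.58,255]]}}

```text
time: 13.45
tool_pos: [0.4918, 0.3393, 0.2003]
tool_rot: [-0.0, 0.965, 0.262, -0.001]
contact_force: [-0.6, -0.3, -2.3]
gripper_width: 0.484
```

Call:
{"op": "step_arm", "data": {"motion": [[0,0,0,0,0,-0.1,255],[0,0,0,0,0,-0.2,255],[0,0,0,0,0,-0.32,255],[0,0,0,0,0,-0.328,255],[0,0,0,0,0,-0.328,255]]}}

```text
time: 13.95
tool_pos: [0.492, 0.336, 0.2004]
tool_rot: [0.001, 1.0, 0.02, -0.001]
contact_force: [0.1, 0.1, -3.2]
gripper_width: 0.482
```

```bash
python3 - <<'E'
from h import *
from plant import eyes
f=wrist('w10');f=eyes.grab_frame('side');cv2.imwrite('pics/s10.png',cv2.resize(f['pixels'][180:410,90:330,::-1],None,fx=2.5,fy=2.5))
E
```

```text
t 13.95 tcp [0.492  0.336  0.2004] jaw -87.7 w 0.482 F [ 0.1  0.1 -3.2] j [0.47 0.01 1.71 0.   1.43 2.  ]
```

View pics/s10.png

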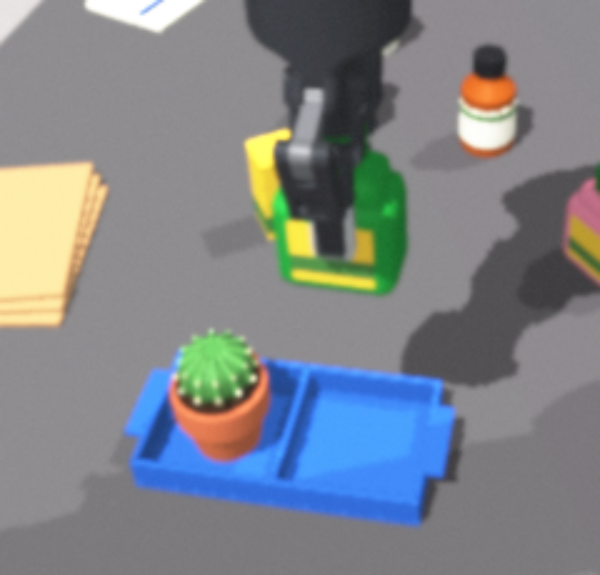

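View pics/w10.png

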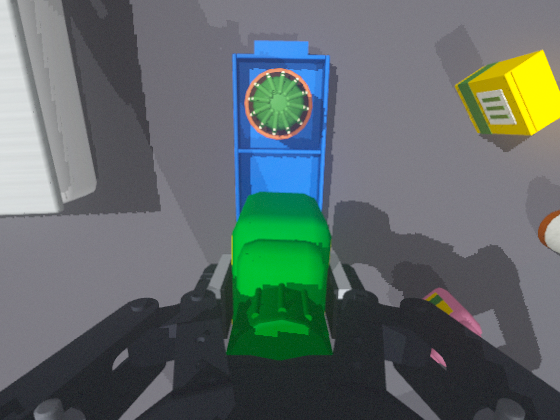

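Call:
{"op": "step_arm", "data": {"motion": [[0.002,0,-0.08,0,0,0,255],[0.002,0,-0.16,0,0,0,255],[0.002,0,-0.24,0,0,0,255],[0.002,0,-0.29,0,0,0,255],[0.002,0,-0.31,0,0,0,255],[0.002,0,-0.318,0,0,0,255],[0.002,0,-0.32,0,0,0,255],[0.002,0,-0.32,0,0,0,255]]}}

```text
time: 14.85
tool_pos: [0.495, 0.337, 0.0438]
tool_rot: [-0.001, 1.0, 0.02, 0.001]
contact_force: [-0.4, -0.4, -1.8]
gripper_width: 0.487
```

Call:
{"op": "step_arm", "data": {"motion": [[0,0,-0.002,0,0,0,255],[0,0,-0.004,0,0,0,255],[0,0,-0.006,0,0,0,255],[0,0,-0.006,0,0,0,255]]}}

```text
time: 15.25
tool_pos: [0.4937, 0.3363, 0.0388]
tool_rot: [0.0, 1.0, 0.02, 0.0]
contact_force: [-0.8, -1.4, -1.8]
gripper_width: 0.483
```

Call:
{"op": "step_arm", "data": {"motion": [[0,0,-0.002,0,0,0,255],[0,0,-0.004,0,0,0,255],[0,0,-0.005,0,0,0,255],[0,0,-0.005,0,0,0,255]]}}

```text
time: 15.65
tool_pos: [0.4936, 0.3362, 0.0361]
tool_rot: [0.0, 1.0, 0.02, -0.0]
contact_force: [-0.0, 0.8, -2.3]
gripper_width: 0.481
```

Call:
{"op": "step_arm", "data": {"motion": [[0,0,-0.001,0,0,0,255],[0,0,-0.002,0,0,0,255],[0,0,-0.003,0,0,0,255],[0,0,-0.003,0,0,0,255]]}}

```text
time: 16.05
tool_pos: [0.4938, 0.3364, 0.0359]
tool_rot: [0.0, 1.0, 0.02, -0.0]
contact_force: [-3.9, -2.6, 5.0]
gripper_width: 0.485
```

Call:
{"op": "step_arm", "data": {"motion": [[0,0,0,0,0,0,110],[0,0,0,0,0,0,80],[0,0,0,0,0,0,50],[0,0,0,0,0,0,30],[0,0,0,0,0,0,30],[0,0,0.02,0,0,0,30],[0,0,0.08,0,0,0,30],[0,0,0.16,0,0,0,30],[0,0,0.24,0,0,0,0],[0,0,0.33,0,0,0,0]]}}

```text
time: 17.05
tool_pos: [0.4931, 0.336, 0.2014]
tool_rot: [0.0, 1.0, 0.02, -0.0]
contact_force: [0.9, 0.5, -0.3]
gripper_width: 1.002
```

```bash
python3 - <<'E'
from h import *
from plant import eyes
f=wrist('w11');f=eyes.grab_frame('side');cv2.imwrite('pics/s11.png',cv2.resize(f['pixels'][180:410,90:330,::-1],None,fx=2.5,fy=2.5))
E
```

```text
t 17.05 tcp [0.4931 0.336  0.2014] jaw -87.7 w 1.002 F [ 0.9  0.5 -0.3] j [0.47 0.01 1.71 0.   1.43 2.  ]
```

View pics/s11.png

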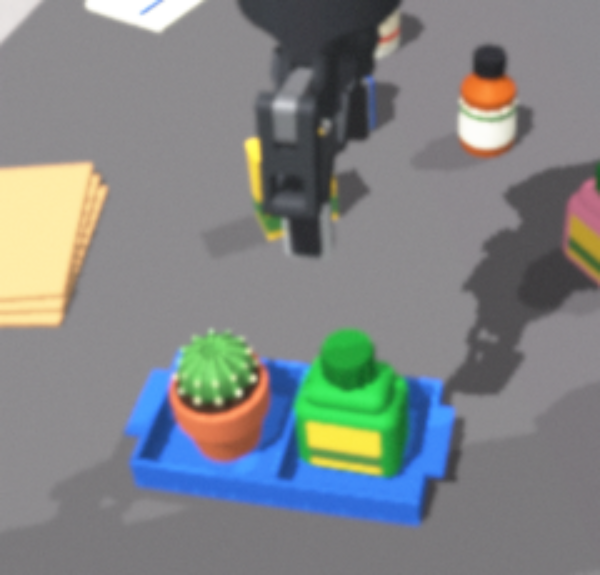

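View pics/w11.png

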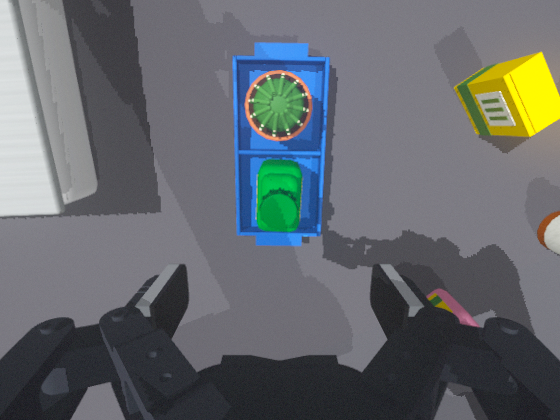

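Call:
{"op": "step_arm", "data": {"motion": [[-0.01,-0.1,0,0,0,0,0],[-0.02,-0.2,0,0,0,0,0],[-0.03,-0.3,0,0,0,0,0],[-0.04,-0.4,0,0,0,0,0],[-0.05,-0.5,0,0,0,0,0],[-0.06,-0.6,-0.03,0,0,0,0],[-0.064,-0.66,-0.06,0,0,0,0],[-0.064,-0.66,-0.08,0,0,0,0],[-0.064,-0.66,-0.08,0,0,0,0],[-0.064,-0.66,-0.08,0,0,0,0]]}}

```text
time: 18.15
tool_pos: [0.4619, 0.007, 0.1602]
tool_rot: [-0.0, 1.0, 0.021, 0.0]
contact_force: [0.4, 0.3, 0.3]
gripper_width: 1.002
```

```bash
python3 - <<'E'
from h import *
from plant import eyes
f=wrist('w12')
for d in eyes.pinpoint('amber_bottle_center','wrist')[:3]: print(d['uv'],round(d['p'],2),onz(f,d['uv'],.0475)[:2].round(4))
overlay(f,{'amber':(.461,.006,0)},'pics/w12o.png')
E
```

```text
t 18.15 tcp [0.4619 0.007  0.1602] jaw -87.6 w 1.002 F [0.4 0.3 0.3] j [-0.15 -0.3   2.06  0.    1.39  1.38]
[283.6, 215.6] 0.79 [0.4577 0.0021]
```

View pics/w12o.png

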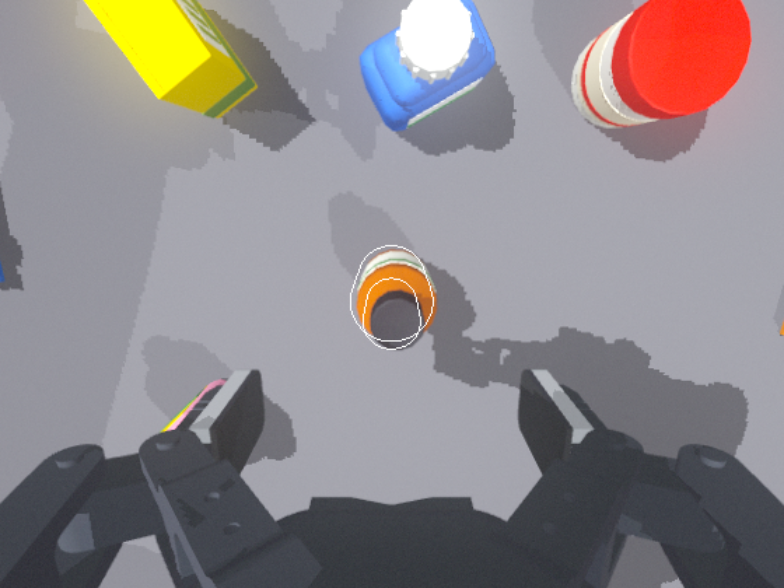

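Call:
{"op": "step_arm", "data": {"motion": [[-0.006,-0.006,-0.06,0,0,0,0],[-0.006,-0.006,-0.12,0,0,0,0],[-0.006,-0.006,-0.2,0,0,0,0],[-0.006,-0.006,-0.25,0,0,0,0],[-0.006,-0.006,-0.264,0,0,0,0],[-0.006,-0.006,-0.264,0,0,0,0],[-0.006,-0.006,-0.264,0,0,0,100],[-0.006,-0.006,-0.264,0,0,0,255],[-0.006,-0.006,-0.264,0,0,0,255],[-0.006,-0.006,-0.264,0,0,0,255]]}}

```text
time: 19.25
tool_pos: [0.4606, 0.0031, 0.03]
tool_rot: [0.0, 1.0, 0.02, 0.002]
contact_force: [-0.5, 0.7, 6.0]
gripper_width: 0.542
```

Call:
{"op": "step_arm", "data": {"motion": [[0,0,0,0,0,0,255],[0,0,0,0,0,0,255]]}}

```text
time: 19.45
tool_pos: [0.4606, 0.0031, 0.03]
tool_rot: [0.0, 1.0, 0.02, 0.002]
contact_force: [-0.4, 0.6, 5.1]
gripper_width: 0.541
```

```bash
python3 - <<'E'
from h import *
f=wrist('w13')
E
```

```text
t 19.45 tcp [0.4606 0.0031 0.03  ] jaw -87.7 w 0.541 F [-0.4  0.6  5.1] j [-0.16 -0.13  2.15  0.    1.12  1.37]
```

View pics/w13.png

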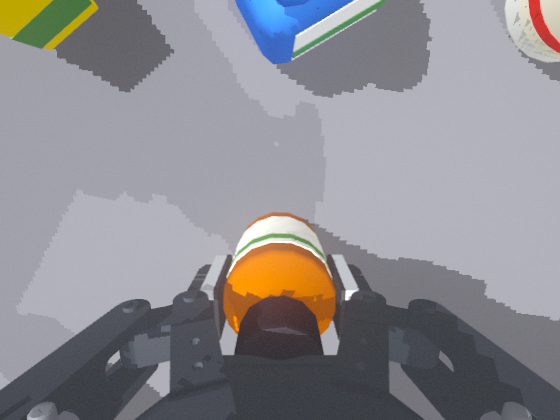

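Call:
{"op": "step_arm", "data": {"motion": [[0,0,0.04,0,0,0,255],[0,0,0.12,0,0,0,255],[0,0,0.2,0,0,0,255],[0,0,0.28,0,0,0,255],[0.02,-0.06,0.34,0,0,0,255],[0.05,-0.16,0.34,0,0,0,255],[0.08,-0.26,0.34,0,0,0,255],[0.11,-0.36,0.34,0,0,0,255],[0.14,-0.46,0.34,0,0,0,255],[0.17,-0.56,0.34,0,0,0,255]]}}

```text
time: 20.5
tool_pos: [0.5406, -0.2683, 0.1979]
tool_rot: [0.0, 1.0, 0.02, 0.0]
contact_force: [0.9, 0.4, -1.5]
gripper_width: 0.541
```

Call:
{"op": "step_arm", "data": {"motion": [[0.036,-0.1,0,0,0,0,255],[0.038,-0.116,0,0,0,0,255],[0.038,-0.116,0,0,0,0,255],[0.038,-0.116,0,0,0,0,255]]}}

```text
time: 20.9
tool_pos: [0.5591, -0.3232, 0.1975]
tool_rot: [-0.001, 1.0, 0.02, -0.0]
contact_force: [0.2, 0.5, -1.3]
gripper_width: 0.545
```

```bash
python3 - <<'E'
from h import *
from plant import eyes
f=wrist('w14');overlay(f,{'orange_tray':(.5207,-.3354,0.008)},'pics/w14o.png')
f=eyes.grab_frame('side');cv2.imwrite('pics/s14.png',cv2.resize(f['pixels'][60:240,200:400,::-1],None,fx=3,fy=3))
E
```

```text
t 20.9 tcp [ 0.5591 -0.3232  0.1975] jaw -87.7 w 0.545 F [ 0.2  0.5 -1.3] j [-0.64  0.12  1.59  0.    1.42  0.89]
```

View pics/w14o.png

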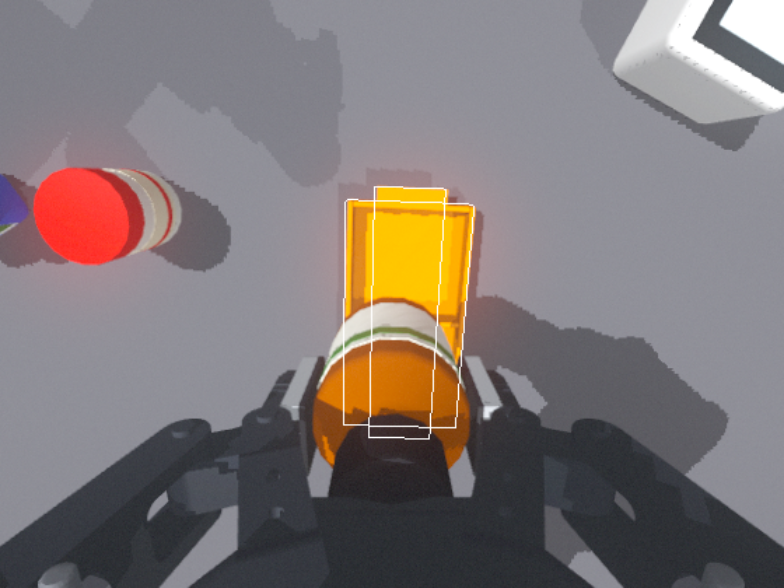

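View pics/s14.png

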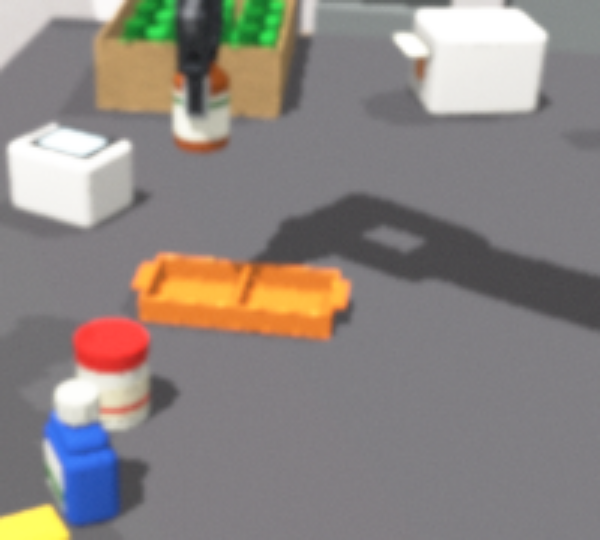

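Call:
{"op": "step_arm", "data": {"motion": [[0.012,-0.024,-0.02,0,0,0,255],[0.012,-0.024,-0.1,0,0,0,255],[0.012,-0.024,-0.18,0,0,0,255],[0.012,-0.024,-0.26,0,0,0,255],[0.012,-0.024,-0.3,0,0,0,255],[0.012,-0.024,-0.308,0,0,0,255],[0.012,-0.024,-0.312,0,0,0,255],[0.012,-0.024,-0.314,0,0,0,255],[0.012,-0.024,-0.314,0,0,0,255]]}}

```text
time: 21.9
tool_pos: [0.5668, -0.3368, 0.0431]
tool_rot: [0.001, 1.0, 0.021, 0.001]
contact_force: [0.1, 1.0, -1.6]
gripper_width: 0.546
```

Call:
{"op": "step_arm", "data": {"motion": [[0,0,-0.003,0,0,0,255],[0,0,-0.006,0,0,0,255],[0,0,-0.008,0,0,0,255],[0,0,-0.008,0,0,0,255]]}}

```text
time: 22.3
tool_pos: [0.5654, -0.3361, 0.0366]
tool_rot: [-0.0, 1.0, 0.02, -0.0]
contact_force: [-0.4, 0.2, -1.1]
gripper_width: 0.544
```

Call:
{"op": "step_arm", "data": {"motion": [[0,0,-0.002,0,0,0,255],[0,0,-0.004,0,0,0,255],[0,0,-0.006,0,0,0,255],[0,0,-0.006,0,0,0,255]]}}

```text
time: 22.7
tool_pos: [0.5654, -0.3361, 0.0335]
tool_rot: [-0.0, 1.0, 0.02, -0.0]
contact_force: [-0.2, 0.0, -1.8]
gripper_width: 0.544
```

Call:
{"op": "step_arm", "data": {"motion": [[0,0,-0.001,0,0,0,255],[0,0,-0.002,0,0,0,255],[0,0,-0.003,0,0,0,255],[0,0,-0.003,0,0,0,255]]}}

```text
time: 23.1
tool_pos: [0.5656, -0.3362, 0.0331]
tool_rot: [-0.0, 1.0, 0.02, -0.0]
contact_force: [-2.8, 1.3, 5.2]
gripper_width: 0.542
```

Contact on the floor. Release and lift.

Call:
{"op": "step_arm", "data": {"motion": [[0,0,0,0,0,0,90],[0,0,0,0,0,0,60],[0,0,0,0,0,0,30],[0,0,0,0,0,0,30],[0,0,0,0,0,0,30],[0,0,0.02,0,0,0,30],[0,0,0.08,0,0,0,30],[0,0,0.16,0,0,0,30],[0,0,0.24,0,0,0,0],[0,0,0.33,0,0,0,0]]}}

```text
time: 24.1
tool_pos: [0.5651, -0.3358, 0.1988]
tool_rot: [-0.0, 1.0, 0.02, -0.0]
contact_force: [0.0, -0.2, -0.3]
gripper_width: 1.001
```

```bash
python3 - <<'E'
from h import *
f=wrist('w15')
E
```

```text
t 24.1 tcp [ 0.5651 -0.3358  0.1988] jaw -87.7 w 1.001 F [ 0.  -0.2 -0.3] j [-0.65  0.15  1.56  0.    1.43  0.88]
```

View pics/w15.png

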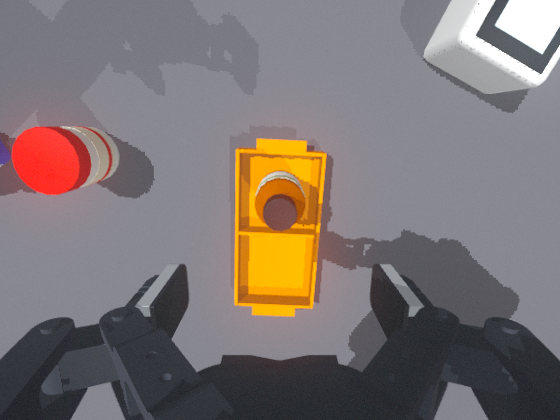

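Call:
{"op": "step_arm", "data": {"motion": [[0,0.1,0,0,0,0,0],[0.01,0.2,0,0,0,0.05,0],[0.02,0.3,0,0,0,0.1,0],[0.03,0.4,0,0,0,0.2,0],[0.04,0.5,0,0,0,0.3,0],[0.05,0.6,0,0,0,0.4,0],[0.06,0.7,0,0,0,0.41,0],[0.064,0.8,0,0,0,0.41,0],[0.064,0.9,0,0,0,0.41,0],[0.064,0.926,0,0,0,0.41,0]]}}

```text
time: 25.15
tool_pos: [0.5972, 0.1311, 0.1981]
tool_rot: [-0.0, 0.946, 0.324, 0.001]
contact_force: [-0.2, 0.0, 0.3]
gripper_width: 1.0
```

Call:
{"op": "step_arm", "data": {"motion": [[0,0,-0.04,0,0,0,0],[0,0,-0.04,0,0,0,0],[0,0,-0.04,0,0,0,0]]}}

```text
time: 25.45
tool_pos: [0.5972, 0.1262, 0.1771]
tool_rot: [-0.0, 0.947, 0.322, -0.001]
contact_force: [-0.1, -0.8, 0.1]
gripper_width: 0.999
```

```bash
python3 - <<'E'
from fit1 import *
f=wrist('w16')
h=cv2.cvtColor(f['pixels'],cv2.COLOR_RGB2HSV)
g=fitw(f,'carton',.597,.127,18,90,70)
overlay(f,{'carton':g},'pics/w16o.png')
E
```

```text
t 25.45 tcp [0.5972 0.1262 0.1771] jaw -52.5 w 0.999 F [-0.1 -0.8  0.1] j [ 0.09  0.06  1.7  -0.    1.39  1.  ]
carton [0.5974 0.1272] 36.8 0.132
```

View pics/w16o.png

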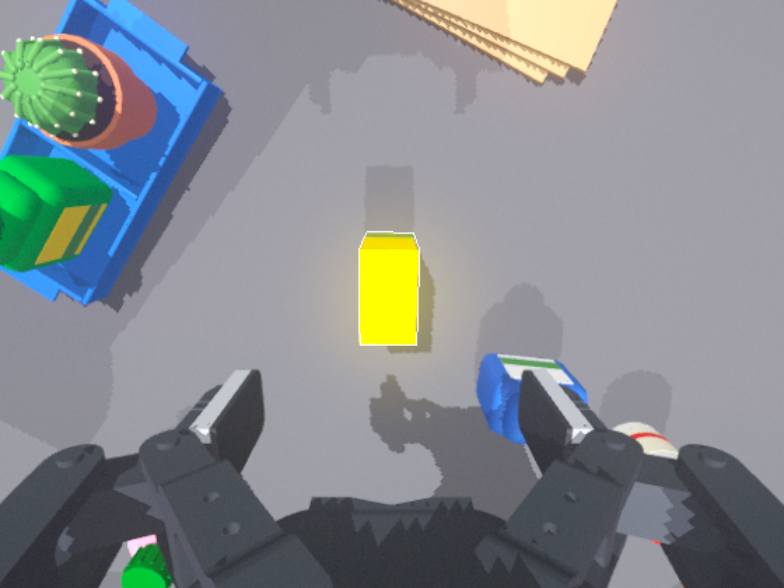

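Call:
{"op": "step_arm", "data": {"motion": [[0,0.002,-0.08,0,0,0,0],[0,0.002,-0.16,0,0,0,0],[0,0.002,-0.24,0,0,0,0],[0,0.002,-0.29,0,0,0,0],[0,0.002,-0.302,0,0,0,0],[0,0.002,-0.302,0,0,0,0],[0,0.002,-0.302,0,0,0,120],[0,0.002,-0.302,0,0,0,255],[0,0.002,-0.302,0,0,0,255],[0,0.002,-0.302,0,0,0,255]]}}

```text
time: 26.5
tool_pos: [0.5986, 0.128, 0.028]
tool_rot: [0.0, 0.947, 0.322, 0.001]
contact_force: [-0.7, -0.2, -1.5]
gripper_width: 0.39
```

Call:
{"op": "step_arm", "data": {"motion": [[0,0,0,0,0,0,255],[0,0,0,0,0,0,255],[0,0,0,0,0,0,255]]}}

```text
time: 26.8
tool_pos: [0.5986, 0.128, 0.0279]
tool_rot: [0.0, 0.947, 0.322, 0.001]
contact_force: [-1.8, 0.7, 6.0]
gripper_width: 0.386
```

```bash
python3 - <<'E'
from h import *
f=wrist('w17')
E
```

```text
t 26.8 tcp [0.5986 0.128  0.0279] jaw -52.4 w 0.386 F [-1.8  0.7  6. ] j [0.09 0.23 1.78 0.   1.13 1.  ]
```

View pics/w17.png

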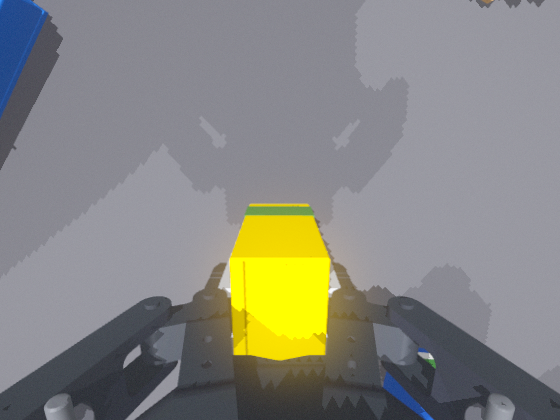

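Call:
{"op": "step_arm", "data": {"motion": [[0,0,0.04,0,0,0,255],[0,0,0.12,0,0,0,255],[0,0,0.2,0,0,0,255],[0,0,0.28,0,0,0,255],[0,0,0.34,0,0,0,255],[0,0,0.35,0,0,0,255],[-0.03,-0.1,0.35,0,0,-0.1,255],[-0.05,-0.2,0.35,0,0,-0.2,255],[-0.08,-0.3,0.35,0,0,-0.3,255],[-0.1,-0.4,0.35,0,0,-0.4,255]]}}

```text
time: 27.85
tool_pos: [0.5468, -0.067, 0.1987]
tool_rot: [-0.0, 1.0, 0.025, -0.002]
contact_force: [1.1, 0.0, -1.7]
gripper_width: 0.392
```

Call:
{"op": "step_arm", "data": {"motion": [[-0.03,-0.1,0,0,0,-0.025,255],[-0.05,-0.2,0,0,0,-0.025,255],[-0.08,-0.3,0,0,0,-0.025,255],[-0.11,-0.4,0,0,0,-0.025,255],[-0.14,-0.5,0,0,0,-0.025,255],[-0.143,-0.528,0,0,0,-0.025,255],[-0.143,-0.528,0,0,0,-0.025,255],[-0.143,-0.528,0,0,0,-0.025,255]]}}

```text
time: 28.65
tool_pos: [0.4764, -0.3294, 0.199]
tool_rot: [-0.001, 1.0, 0.009, -0.001]
contact_force: [0.0, 0.7, -1.3]
gripper_width: 0.388
```

```bash
python3 - <<'E'
from h import *
from plant import eyes
f=wrist('w18')
f=eyes.grab_frame('side');cv2.imwrite('pics/s18.png',cv2.resize(f['pixels'][60:240,200:400,::-1],None,fx=3,fy=3))
E
```

```text
t 28.65 tcp [ 0.4764 -0.3294  0.199 ] jaw -89.0 w 0.388 F [ 0.   0.7 -1.3] j [-0.73 -0.03  1.75  0.    1.42  0.82]
```

View pics/w18.png

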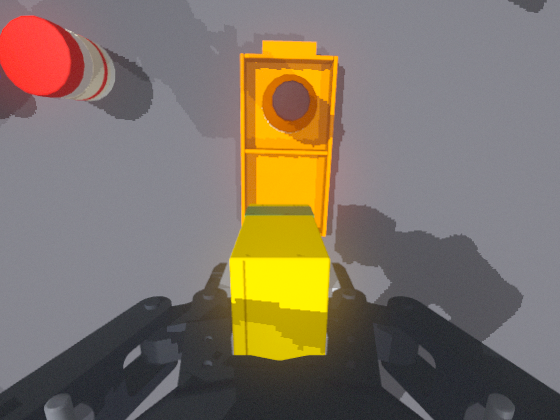

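View pics/s18.png

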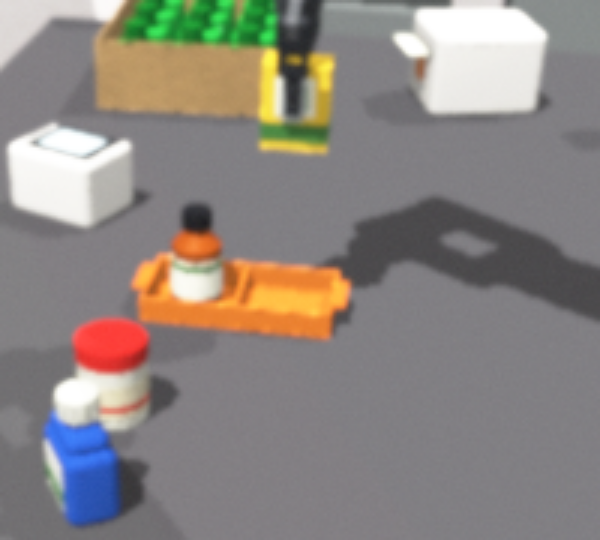

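Call:
{"op": "step_arm", "data": {"motion": [[0.001,-0.013,-0.02,0,0,0,255],[0.001,-0.013,-0.1,0,0,0,255],[0.001,-0.013,-0.18,0,0,0,255],[0.001,-0.013,-0.26,0,0,0,255],[0.001,-0.013,-0.3,0,0,0,255],[0.001,-0.013,-0.31,0,0,0,255],[0.001,-0.013,-0.316,0,0,0,255],[0.001,-0.013,-0.318,0,0,0,255],[0.001,-0.013,-0.318,0,0,0,255]]}}

```text
time: 29.65
tool_pos: [0.4789, -0.3372, 0.044]
tool_rot: [0.001, 1.0, 0.009, 0.001]
contact_force: [0.2, -0.4, -1.4]
gripper_width: 0.391
```

Call:
{"op": "step_arm", "data": {"motion": [[0,0,-0.003,0,0,0,255],[0,0,-0.006,0,0,0,255],[0,0,-0.008,0,0,0,255],[0,0,-0.008,0,0,0,255]]}}

```text
time: 30.05
tool_pos: [0.4777, -0.3364, 0.0382]
tool_rot: [-0.0, 1.0, 0.009, -0.0]
contact_force: [0.4, -0.7, -0.8]
gripper_width: 0.389
```

Call:
{"op": "step_arm", "data": {"motion": [[0,0,-0.004,0,0,0,255],[0,0,-0.008,0,0,0,255],[0,0,-0.011,0,0,0,255],[0,0,-0.013,0,0,0,255],[0,0,-0.013,0,0,0,255]]}}

```text
time: 30.55
tool_pos: [0.4777, -0.3363, 0.0315]
tool_rot: [-0.0, 1.0, 0.009, -0.0]
contact_force: [0.8, -0.5, -0.9]
gripper_width: 0.39
```

Call:
{"op": "step_arm", "data": {"motion": [[0,0,-0.001,0,0,0,255],[0,0,-0.002,0,0,0,255],[0,0,-0.003,0,0,0,255],[0,0,-0.003,0,0,0,255]]}}

```text
time: 30.95
tool_pos: [0.4779, -0.3365, 0.031]
tool_rot: [0.0, 1.0, 0.009, -0.0]
contact_force: [-1.7, 2.2, 4.1]
gripper_width: 0.393
```

Call:
{"op": "step_arm", "data": {"motion": [[0,0,0,0,0,0,130],[0,0,0,0,0,0,100],[0,0,0,0,0,0,70],[0,0,0,0,0,0,40],[0,0,0,0,0,0,40],[0,0,0.02,0,0,0,40],[0,0,0.08,0,0,0,40],[0,0,0.16,0,0,0,30],[0,0,0.24,0,0,0,0],[-0.1,0.04,0.34,0,0,0,0]]}}

```text
time: 31.95
tool_pos: [0.4458, -0.3242, 0.1881]
tool_rot: [0.002, 1.0, 0.01, 0.002]
contact_force: [0.1, -0.7, 0.7]
gripper_width: 1.002
```

Call:
{"op": "step_arm", "data": {"motion": [[-0.06,0.1,0.02,0,0,0,0],[-0.12,0.2,0.05,0,0,0,0],[-0.12,0.28,0.1,0,0,0,0],[-0.12,0.28,0.1,0,0,0,0],[-0.12,0.28,0.1,0,0,0,0]]}}

```text
time: 32.45
tool_pos: [0.3844, -0.1823, 0.2367]
tool_rot: [0.002, 1.0, 0.01, 0.002]
contact_force: [0.8, -0.1, 0.5]
gripper_width: 1.0
```

```bash
python3 - <<'E'
from h import *
from plant import eyes
f=wrist('w19')
for n in('scene','side'):
    f=eyes.grab_frame(n);cv2.imwrite(f'pics/{n}19.png',cv2.resize(f['pixels'][130:400,120:440,::-1],None,fx=2.2,fy=2.2))
    import pickle;pickle.dump(f,open(n+'19.pkl','wb'))
E
```

```text
t 32.45 tcp [ 0.3844 -0.1823  0.2367] jaw -88.8 w 1.0 F [ 0.8 -0.1  0.5] j [-0.62 -0.47  2.05 -0.    1.55  0.93]
```

View pics/scene19.png

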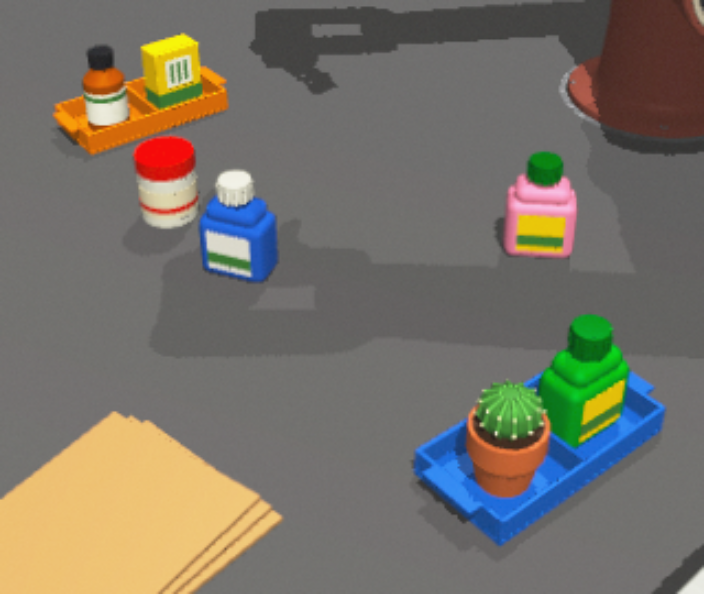

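View pics/side19.png

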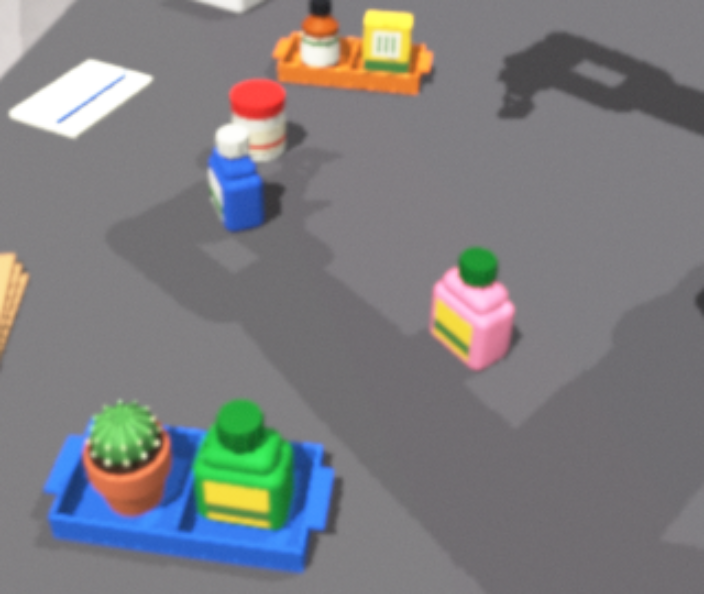

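View pics/w19.png

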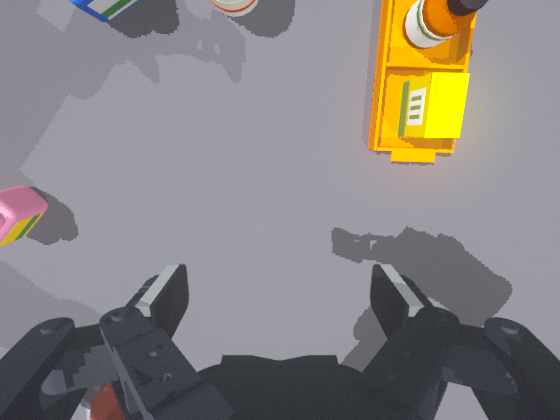

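```bash
python3 - <<'E'
from h import *
import pickle
from plant import manip,monitor
for k,n in enumerate(('scene','side')):
    f0=pickle.load(open('f0.pkl','rb'))[k];f=pickle.load(open(n+'19.pkl','rb'))
    o=f['pixels'][:,:,::-1].copy()
    for m,p in {'cactus':(.581,.3395,0),'green':(.4935,.336,0),'amber':(.565,-.336,0),'carton':(.4775,-.3365,0)}.items():
        for part in M[m]:
            cs,_=cv2.findContours((sil(f,[part],*p,z=.003)>.5).astype(np.uint8),0,1);cv2.drawContours(o,cs,-1,(255,255,255),1)
    cv2.imwrite(f'pics/fin{k}.png',cv2.resize(o[130:400,120:440],None,fx=2.2,fy=2.2))
    h=[cv2.cvtColor(g['pixels'],cv2.COLOR_RGB2HSV) for g in(f0,f)]
    for nm,x,y,lo,hi in(('blue',.59,-.008,100,130),('jar',.597,-.133,0,8),('pink',.344,.139,145,179)):
        r=sil(f,[cyl(.08,0,.105)],x,y,0)>0
        print(n,nm,[np.argwhere(r&(a[...,0]>=lo)&(a[...,0]<=hi)&(a[...,1]>60)).mean(0).round(2) for a in h])
E
```

```text
scene blue [array([236.18, 230.09]), array([236.23, 230.08])]
scene jar [array([204.31, 194.51]), array([204.34, 194.5 ])]
scene pink [array([225.75, 365.03]), array([225.81, 365.  ])]
side blue [array([216.53, 228.3 ]), array([216.68, 228.41])]
side jar [array([176.07, 237.44]), array([176.07, 237.41])]
side pink [array([274.86, 338.07]), array([274.66, 337.94])]
```

View pics/fin0.png

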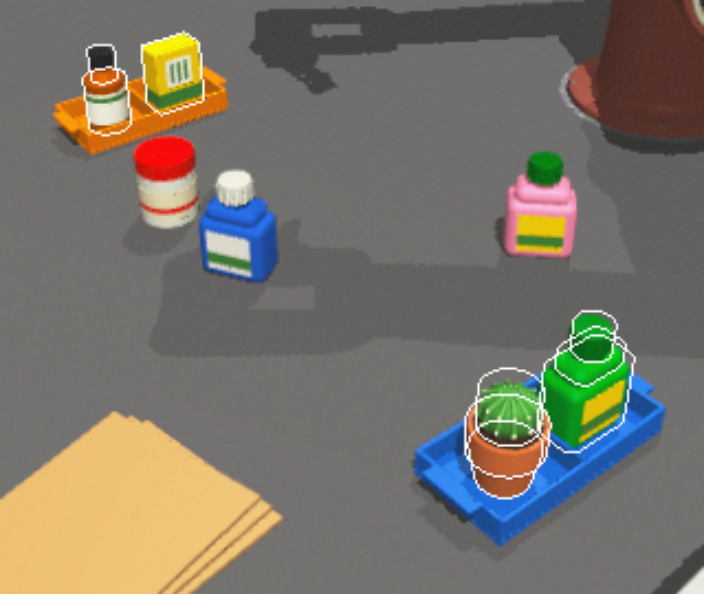

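View pics/fin1.png

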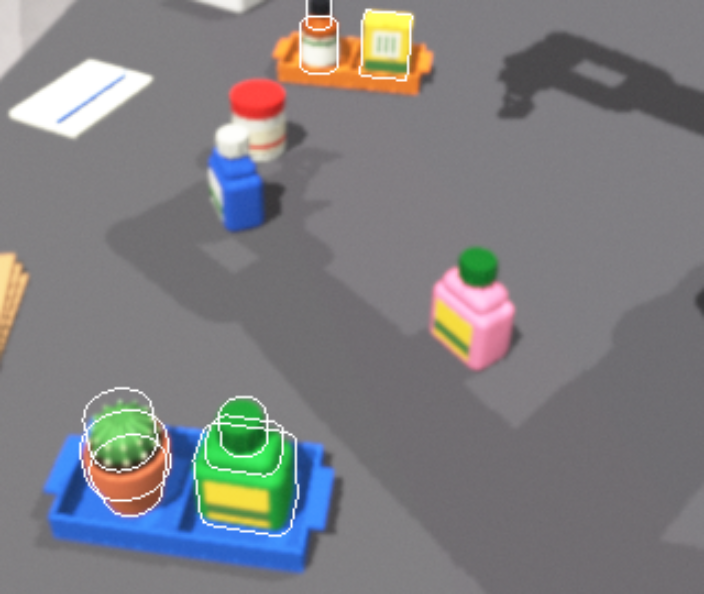

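All four items are upright at their intended spots, within about 2–3 mm. The blue bottle, white jar and pink bottle have not moved by more than about 0.2 px.

```bash
python3 -c "
from plant import manip,monitor
print(manip.job_done(), monitor.state()['time'])"
```

```text
the job is handed in; nothing more can be done
the job is handed in; nothing more can be done
```

Both orders are made up and the job is handed in; the last clock reading was about 32.5 s of the 109 s.

- **Blue tray:** the cactus stands in the compartment farther from the robot and the green bottle in the nearer one.
- **Orange tray:** the amber bottle stands in the farther compartment and the yellow carton in the nearer one.
- **Setting down:** I lowered each one until the wrist force showed 4–5 N of contact with the tray floor, then released it.

**Last checks:**
- Scene and side pictures after the last release show all four upright and within their compartments, about 2–3 mm from the intended spots.
- The blue bottle, white jar and pink look-alike have shifted by no more than about 0.2 px, so they were not touched.
- The gripper was open and clear of everything. The highest wrist force I read was about 7 N, read at the end of each move.

**Disagreements:**
- My first estimates of the green bottle's direction from the two fixed cameras differed by up to about 20°. A closer wrist picture settled it before I gripped the bottle.
- In the last overlay the drawn cactus top came out taller than the plant, because the model there is a plain cylinder and the real top is rounded. The pot outline matched.

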